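Register the well plate against the corner stops

TASK

Slide the shallow well plate across its metal base until it is home in the corner, one long edge flat against the far stop bar and one short edge against the left stop bar (far and left as the robot sees them), and let go of it. Slide it, do not lift it off the base, and leave the tall well block where it is.

Things in the scene. Friction and masses are not known exactly. Their poses are not given: they have to be found in the camera images.
- plate: Loose shallow white plate with 96 small round wells, flat on its base 30 to 55 mm short of each stop, turned up to 11 degrees from the base. Solid, 85.5 mm along its x, 127.8 mm along its y, 14.4 mm high, about 0.12 kg; slides with under 3 N. Origin: centre of its underside. Home: its centre at x = 42.2, y = 31.1 mm, z = 10 mm in the base's frame, axes parallel to the base's.
- base: Fixed metal base under the shallow plate, 200 (x) by 220 mm (y), floor surface at z = 10 mm. Origin: centre of its underside; x points away from the robot, y to its left, within 15 degrees. Two dark stop bars 15 mm wide, tops at z = 22 mm: the far one along y, inner face at x = +85 mm; the left one along x, inner face at y = +95 mm. Other sides open. A second such base carries the tall block.
- block: Bystander: loose tall white block with 24 square wells, 85.5 (x) by 127.8 (y) by 41 mm high, 0.3 kg, already home in the second base, to the left or right of the first. Origin: centre of its underside. The second base is parallel to it, its centre 40.3 mm towards the block's -x, 29.1 mm towards its -y, 10 mm lower. Leave alone.
Mind the look-alikes: they are no part of the job. Of the things that look like the plate, the middle-sized one is meant.

How it is judged (in metres and radians):
At the end, for the whole second after the job is handed in: The shallow plate lies flat and at rest on the floor of its base, its centre within 10 mm of the home position along the base's x and y, its edges within 10 degrees of the stops; the tall block is within 20 mm of where it began (x of plate in the frame of base between 0.03225 and 0.04725 m and y of plate in the frame of base between 0.0211 and 0.0361 m and z of plate in the frame of base between 0.006 and 0.014 m and angle between the x axis of plate and the x axis of base, either way round below 0.175 rad and angle between plate's own z axis and vertical below 0.08 rad and linear speed of plate below 0.02 m/s and distance of block from where it was at the start of the episode below 0.02 m); the robot touches nothing.
It fails at once if the shallow plate is lifted more than 15 mm off the floor of its base or falls off it (z of plate in the frame of base above 0.025 m or z of plate in the frame of base below 0.002 m).
It fails at once if the tall block is moved more than 20 mm (distance of block from where it was at the start of the episode above 0.02 m).
It also fails if it takes over 45 s, if anything falls off the work surface, if the arm or the gripper's body presses on something with over 40 N, if the wrist force passes 120 N, or if a joint passes its speed limit or range.

ROBOT

A 6-joint arm with a two-finger parallel gripper is mounted at the origin on the work surface. World frame = base frame: x ahead of the robot, y to its left, z up, the work surface at z = 0. Lengths are in mm, angles in rad, forces in N, time in s.
With the tool pointing down it reaches from about 275 to 1000 mm from the base axis. Payload 8.4 kg.
Tool frame: the origin (TCP) lies midway between the tips of the shut fingers; the grasp point (between the pads) lies 19 mm behind it; z points along the fingers, y is the line along which they close (so a half turn about z gives the same grasp; the last joint's range is limited). The gripper opens to 85 mm and grips with 20 to 120 N. Pads are 22 mm wide; open, the fingers measure 114 mm over their backs; the gripper's body (76 mm by 85 mm) begins 54 mm behind the grasp point. The pads swing forward as they close: fully open they stand 13 mm farther back than shut.
Start: joints at [-0.002, 0.353, 1.633, -0, 1.155, -0.002], TCP at [625.002, -0, 231.281] pointing down, gripper open.
Joint ranges: [-2.63, 2.63], [-0.92, 2.1], [0.06, 2.66], [-1.3, 4.44], [0, 2.69], [-3.02, 3.02]. Speed limits (rad/s): [2.22, 2.22, 2.79, 3.14, 3.14, 3.14].

INTERFACE

Orientations are given as [roll, pitch, yaw] about the fixed x, y, z axes, in that order (R = Rz(yaw) Ry(pitch) Rx(roll)).
In Python, from rig import * gives the robot as it stands.
- The arm moves only by the shell command python3 -m jog 'ROWS' [FORCE]. ROWS is JSON, a list of rows, each an object of numbers: "x", "y", "z": the shift along the tool's x, y, z in cm; "spin": the turn about the tool's z in rad; "grip": the closure, from 0 (fully open) to 1 (shut). In form: [{"x": .., "y": .., "z": .., "spin": .., "grip": ..}, ...]. A call has 1 to 20 rows; each row shifts and turns the commanded pose from where the row before left it, along the tool's axes as they then stand; what a row does not reach is not made up. A row lasts 1/12 s, in which the tool goes at most 41.7 mm and 7.16 degrees, less where a joint would pass 70% of its speed; a pose out of reach is approached as far as the arm can. A call with a gripper value outside its range is refused whole. The fingers move at their own pace and stop on an object; FORCE is the grip in N (left out, the last holds). Time passes only in rows, so rows that do not move let the fingers close. It gives the time, the measured TCP pose, the force, the opening and the grip force at its end, in the units of the state.
- sense(): the state, without advancing time (a new reading comes with each control period).
- grab_frame(name): name is "scene" or "side" or "wrist"; returns a dict with "pixels" (480x640x3 uint8, blue, green, red), "camera_matrix" (3x3 intrinsics, pixels), "k1" (the pictures are not rectified: a ray, as slopes to the right and down, at radius r is drawn at 1 + k1 r^2 times it, then the intrinsics apply), "rvec" (rotation vector, rad) and "tvec" (3), from world to camera coordinates, as OpenCV has them; the wrist camera has in their place "T_tool_cam" (4x4, takes a point from camera to tool coordinates, whose origin is the TCP and whose axes are the flange's). Camera axes: x right, y down, z forward; pixel columns grow to the right and rows downward; lengths in mm; the calibration is good to about 2 mm. A picture is of the moment at which its call begins: read the wrist's pose just before it. There is no depth.
- sign_off(): hands the job in; it is judged then, once.
The state is a dict: "clock": time; "qpos": joint angles; "qvel": joint speeds; "joint_efforts": joint torques, N m; "eef_pos": TCP position; "tcp_rot": TCP orientation; "contact_force": force on the tool from outside, world axes, zero at the start; "wrist_torque": the same for the moment, N m; "opening": opening from 0.0 (shut) to 1.0 (fully open); "grasp_force": force on a finger pad.
Only numpy, scipy, OpenCV 4.12 (cv2) and the standard library are available. Lean on these libraries where they do the work, as an engineer would, in place of code of your own. Each camera call takes 0.05 s, during which the arm holds its last target. There are 200 camera calls.

## Working session

There is one attempt and no reset: what is moved stays moved. The work goes in short steps, Python scripts to look and compute and a shell command to move; the robot and the scene stay as the last step left them, time stands still between calls to the robot, and variables do not carry over. Pictures are saved under pics/ and viewed, at most 10 in all, crops included, and the job is handed in when it is done.

```bash
mkdir -p pics; cat > h.py <<'E'
from rig import *
import numpy as np, cv2
def und(f,uv):
    K=np.array(f["camera_matrix"],float);k=f["k1"]
    return cv2.undistortPoints(np.array(uv,float).reshape(-1,1,2),K,np.array([k,0,0,0,0.])).reshape(-1,2)
def cast(f,uv,z,T=None):
    s=und(f,uv);d=np.c_[s,np.ones(len(s))]
    if T is None:
        R=cv2.Rodrigues(np.array(f["rvec"],float))[0];t=np.array(f["tvec"],float).ravel()
        c=-R.T@t;d=d@R
    else:
        c=T[:3,3];d=d@T[:3,:3].T
    return c+d*((z-c[2])/d[:,2])[:,None]
E
python3 - <<'E'
from h import *
for n in("scene","side"):
    f=grab_frame(n);cv2.imwrite(f"pics/{n}0.png",f["pixels"]);print(n,f["camera_matrix"],f["k1"],f["rvec"],f["tvec"])
print(sense())
E
```

```text
scene [[485.01680996   0.         317.00691114]
 [  0.         485.01680996 240.51365716]
 [  0.           0.           1.        ]] -0.008508773453216953 [ 2.11424617  1.15103043 -0.45471079] [-166.35399064 -274.10277264 1316.43780922]
side [[580.00738113   0.         325.05165572]
 [  0.         580.00738113 239.30037887]
 [  0.           0.           1.        ]] -0.1879608953918029 [ 2.22440848 -0.94667507  0.38644001] [-388.38388978  251.59584239  789.21364428]
{'clock': 0.1, 'qpos': array([-2.38638293e-03,  3.53590678e-01,  1.63405272e+00, -8.15321790e-06,
        1.15522281e+00, -2.39261026e-03]), 'qvel': array([-0.00082936, -0.00200542, -0.00277749, -0.00019351,  0.00066162,
        0.00042166]), 'joint_efforts': array([ 4.27485766e-04, -6.06356549e+01, -3.42817569e+01, -7.40920814e-05,
        3.91241178e-03, -4.99377973e-05]), 'eef_pos': array([6.24568183e+02, 6.98629476e-03, 2.30632415e+02]), 'tcp_rot': array([-3.14031908e+00,  4.40791560e-06,  1.57080585e+00]), 'contact_force': array([-0.7569106 ,  0.71411166,  0.06186258]), 'wrist_torque': array([ 0.04380739,  0.04404922, -0.00021025]), 'grasp_force': 0.0, 'opening': 1.002444372478062}
```

View pics/scene0.png

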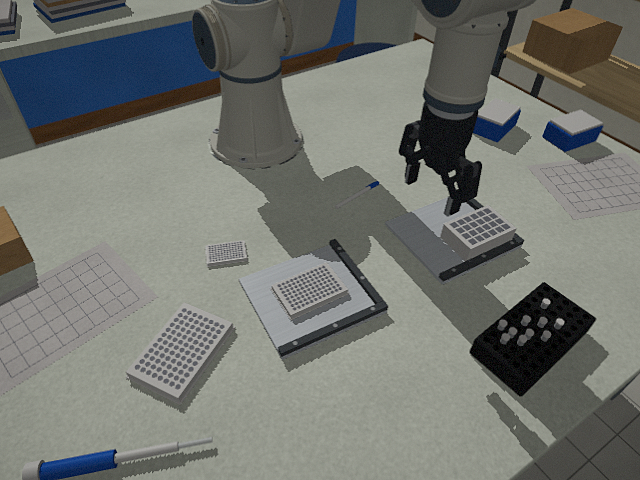

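View pics/side0.png

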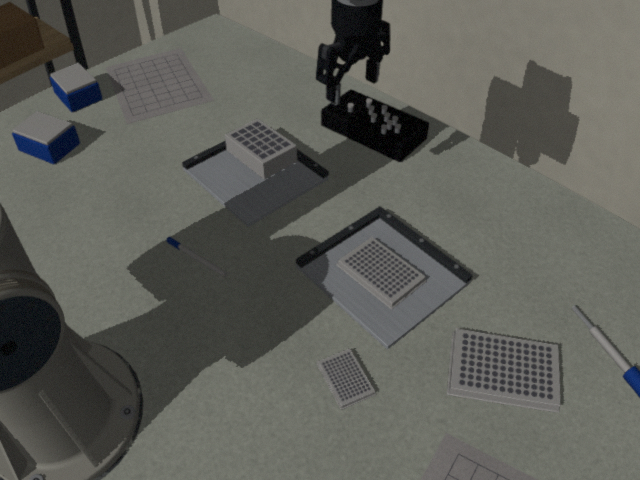

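Possible plates in the scene view: small one at (227,254), middle one at (311,290) on the base with stops at (335,245)-(385,305)-(280,350), and large one at (180,350). The block sits at (480,230) in the second base. The middle one is meant, so I check it in a close crop.

```bash
python3 - <<'E'
from h import *
f=grab_frame("scene");c=f["pixels"][238:358,235:395]
cv2.imwrite("pics/c1.png",cv2.resize(c,(800,600),interpolation=cv2.INTER_CUBIC))
E
```

```text
(no output)
```

View pics/c1.png

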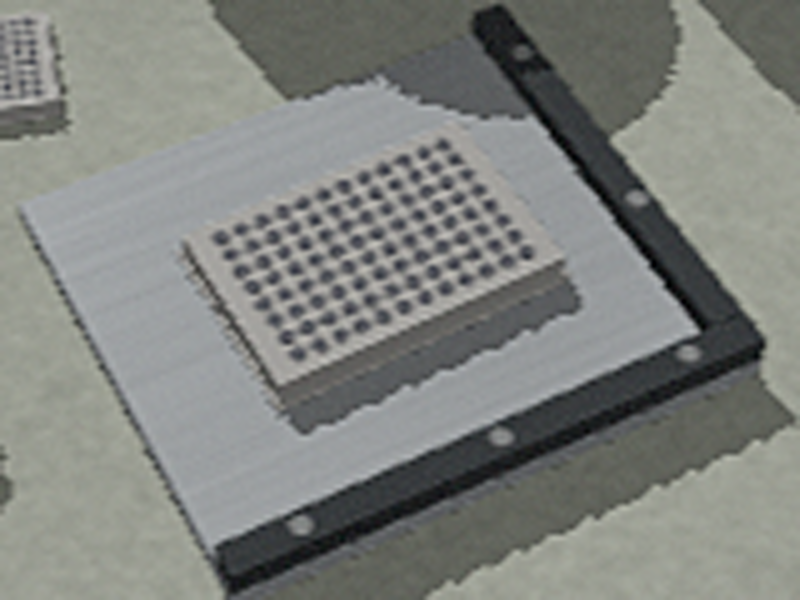

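```bash
cat > geo.py <<'E'
from h import *
f=grab_frame("scene")
img=lambda p:np.array(p,float)/5+[235,238]-0.4
P=cast(f,img([(183,242),(455,128),(568,262),(280,387)]),24.4)[:,:2]
B=cast(f,img([(765,343),(510,5),(228,572)]),22)[:,:2]
Q=cast(f,img([(20,207)]),10)[:,:2]
print(P,[np.linalg.norm(P[i]-P[i-1]) for i in range(4)],P.mean(0))
print(B,Q,np.linalg.norm(B[0]-B[1]),np.linalg.norm(B[0]-B[2]))
# local: fit
L=np.array([(100,110),(-100,110),(100,-110),(-100,-110)],float);W=np.r_[B,Q]
H=(L-L.mean(0)).T@(W-W.mean(0));a=np.arctan2(H[0,1]-H[1,0],H[0,0]+H[1,1])
R=np.array([[np.cos(a),-np.sin(a)],[np.sin(a),np.cos(a)]]);o=W.mean(0)-R@L.mean(0)
print("base",o,np.degrees(a),"res",W-(L@R.T+o))
print("plate in base",(P-o)@R, (P.mean(0)-o)@R,"home world",R@[42.2,31.1]+o)
ly=(P[1]+P[2]-P[0]-P[3]);print("plate yaw",np.degrees(np.arctan2(ly[1],ly[0]))-90)
E
python3 geo.py
```

```text
[[ 487.82461435 -225.89448259]
 [ 494.86713838 -105.47666355]
 [ 574.80508232 -107.5489174 ]
 [ 565.73201064 -229.66469844]] [np.float64(77.99857000926906), np.float64(120.62358097096494), np.float64(79.96479924596926), np.float64(122.45237689914815)] [ 530.80721142 -167.14619049]
[[ 643.84463947  -67.15102517]
 [ 447.61080537  -45.60908862]
 [ 620.80959448 -283.57823195]] [[ 427.17656186 -265.99271888]] 197.41269633526326 217.64960171894816
base [ 534.86040029 -165.58276615] -5.704582869478437 res [[-1.4544505  -1.08356349]
 [ 1.32123992  0.57850504]
 [-2.62164066  1.3997067 ]
 [ 2.75485123 -0.89464825]]
plate in base [[-40.80790216 -64.68835614]
 [-45.76970713  55.83313065]
 [ 33.97833462  61.71691827]
 [ 37.08842426 -60.69595667]] [-3.8777126  -1.95856597] home world [ 579.94272944 -138.83143724]
plate yaw -3.801536274768708
```

The crop confirms the plate: 96 round wells, lying on the base with two stops. The measured base side lengths fit (197 and 218 mm). The plate is about 46 mm (x) and 33 mm (y) short of home. I will push +y with the half-open fingers first, then +x.

```bash
python3 -m jog '[{"x":-2.7,"y":-1.05,"grip":0.5},{"x":-2.7,"y":-1.05,"grip":0.5},{"x":-2.7,"y":-1.05,"grip":0.5},{"x":-2.7,"y":-1.05,"grip":0.5},{"x":-2.7,"y":-1.05,"grip":0.5},{"x":-2.7,"y":-1.05,"grip":0.5},{"x":-2.7,"y":-1.05,"grip":0.5},{"x":-2.7,"y":-1.05,"grip":0.5},{"x":-2.7,"y":-1.05,"grip":0.5},{"x":-2.7,"y":-1.05,"grip":0.5},{"spin":0.105,"grip":0.5},{"z":2.5,"grip":0.5},{"z":2.5,"grip":0.5},{"z":2.5,"grip":0.5},{"z":2.5,"grip":0.5},{"grip":0.5},{"grip":0.5},{"grip":0.5}]' 20
python3 - <<'E'
from h import *
s=sense();print(s)
f=grab_frame("wrist");cv2.imwrite("pics/w1.png",f["pixels"]);g=grab_frame("side");cv2.imwrite("pics/s1.png",g["pixels"])
print(f["T_tool_cam"])
E
```

```text
{'clock': 0.2, 'qpos': array([-2.38605206e-03,  3.53417136e-01,  1.63383440e+00, -8.64064664e-06,
        1.15520076e+00, -2.41021548e-03]), 'qvel': array([ 1.99722025e-04, -8.08905231e-04, -3.03894886e-03, -5.26997016e-05,
        7.31441833e-05,  4.69864380e-05]), 'joint_efforts': array([ 2.24349128e-04, -6.05100060e+01, -3.42028964e+01,  9.71760733e-05,
        7.12203939e-03, -3.92823694e-06]), 'eef_pos': array([6.24716890e+02, 6.68532934e-03, 2.30834244e+02]), 'tcp_rot': array([-3.14073299e+00,  5.83017506e-06,  1.57082398e+00]), 'contact_force': array([-0.10813843,  0.42521187, -0.92476551]), 'wrist_torque': array([-0.01944849,  0.03594503,  0.00889647]), 'grasp_force': 0.0, 'opening': 1.0051922486612181}
[[ 7.93122938e-04 -9.63989123e-01 -2.65940485e-01  6.70824634e+01]
 [ 9.99999472e-01  5.90826833e-04  8.40683881e-04  1.11905802e+00]
 [-6.53285343e-04 -2.65941011e-01  9.63989083e-01 -1.42336720e+02]
 [ 0.00000000e+00  0.00000000e+00  0.00000000e+00  1.00000000e+00]]schema error: expected keys x, y, z, spin, grip
```

View pics/w1.png

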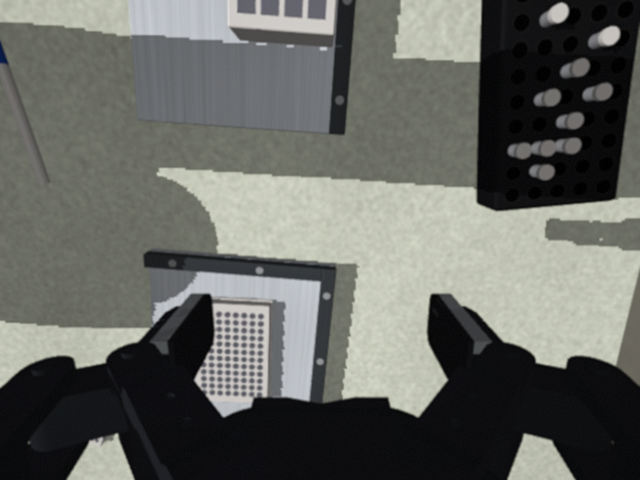

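The move was refused because every row needs all five keys, so the arm has not moved. The wrist view shows the plate at (240,350), the base corner at (333,268) and the block's base above, all as expected.

```bash
python3 -m jog '[{"x":-2.7,"y":-1.05,"z":0,"spin":0,"grip":0.5},{"x":-2.7,"y":-1.05,"z":0,"spin":0,"grip":0.5},{"x":-2.7,"y":-1.05,"z":0,"spin":0,"grip":0.5},{"x":-2.7,"y":-1.05,"z":0,"spin":0,"grip":0.5},{"x":-2.7,"y":-1.05,"z":0,"spin":0,"grip":0.5},{"x":-2.7,"y":-1.05,"z":0,"spin":0,"grip":0.5},{"x":-2.7,"y":-1.05,"z":0,"spin":0,"grip":0.5},{"x":-2.7,"y":-1.05,"z":0,"spin":0,"grip":0.5},{"x":-2.7,"y":-1.05,"z":0,"spin":0,"grip":0.5},{"x":-2.7,"y":-1.05,"z":0,"spin":0,"grip":0.5},{"x":0,"y":0,"z":0,"spin":0.105,"grip":0.5},{"x":0,"y":0,"z":2.5,"spin":0,"grip":0.5},{"x":0,"y":0,"z":2.5,"spin":0,"grip":0.5},{"x":0,"y":0,"z":2.5,"spin":0,"grip":0.5},{"x":0,"y":0,"z":2.5,"spin":0,"grip":0.5},{"x":0,"y":0,"z":0,"spin":0,"grip":0.5},{"x":0,"y":0,"z":0,"spin":0,"grip":0.5},{"x":0,"y":0,"z":0,"spin":0,"grip":0.5}]' 20
python3 - <<'E'
from h import *
s=sense();print(s["eef_pos"],s["tcp_rot"],s["opening"])
f=grab_frame("wrist");cv2.imwrite("pics/w2.png",f["pixels"])
E
```

```text
clock: 1.8
eef_pos: [520.7, -270.3, 132.5]
tcp_rot: [3.14, 0.0, 1.466]
contact_force: [0.6, -0.2, 0.2]
opening: 0.502
grasp_force: 0.0
[ 520.71896934 -270.34881938  132.49682292] [3.14046238e+00 4.63776459e-04 1.46588423e+00] 0.5017936062068259
```

View pics/w2.png

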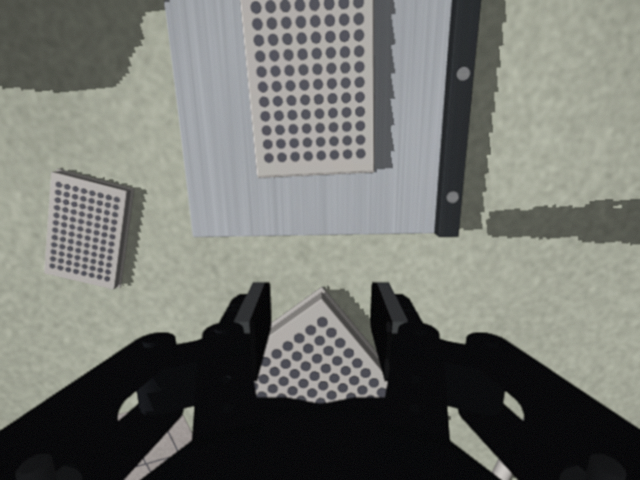

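```bash
cat >> h.py <<'E'
from scipy.spatial.transform import Rotation as Ro
def wt(f,s):
    T=np.eye(4);T[:3,:3]=Ro.from_euler("xyz",s["tcp_rot"]).as_matrix();T[:3,3]=s["eef_pos"]
    return T@np.array(f["T_tool_cam"])
def tool(p,s):  # world -> tool coords (mm)
    return (p-s["eef_pos"])@Ro.from_euler("xyz",s["tcp_rot"]).as_matrix()
E
python3 - <<'E'
from h import *
s=sense();f=grab_frame("wrist");T=wt(f,s)
p=tool(cast(f,[(258,176),(373,170),(243,10),(373,10)],24.4,T),s);print("plate",p)
print("base edge",tool(cast(f,[(194,236),(435,235)],10,T),s))
print("bar inner top",tool(cast(f,[(437,215),(452,20)],22,T),s))
print("big",tool(cast(f,[(322,290),(270,340),(380,355)],20,T),s))
E
```

```text
plate [[ 42.66576667 -41.99707235 108.4365425 ]
 [ 46.8193275   37.71271753 108.60448489]
 [143.19351517 -46.25970199 108.3429357 ]
 [143.39568832  33.57039302 108.51445583]]
base edge [[ -4.37668926 -95.52196819 122.76097905]
 [ -3.57653546  89.37430135 123.1579619 ]]
bar inner top [[ 14.57094605  85.52234851 111.1344024 ]
 [138.47687964  83.3618599  111.02567994]]
big [[ -44.88753671    2.63395968  113.00608303]
 [ -88.18988309  -39.0374172   112.95283293]
 [-101.94411891   49.91874217  113.15570323]]
```

Base edge lies at tool x −4, plate edge at about +44, and the big plate's corner at −45, so the descent is clear.

```bash
python3 -m jog '[{"x":0,"y":0,"z":3,"spin":0,"grip":0.5},{"x":0,"y":0,"z":3,"spin":0,"grip":0.5},{"x":0,"y":0,"z":3,"spin":0,"grip":0.5},{"x":0,"y":0,"z":1.5,"spin":0,"grip":0.5},{"x":0,"y":0,"z":1.0,"spin":0,"grip":0.5},{"x":0,"y":0,"z":0.4,"spin":0,"grip":0.5},{"x":0,"y":0,"z":0,"spin":0,"grip":0.5},{"x":1,"y":0,"z":0,"spin":0,"grip":0.5},{"x":1,"y":0,"z":0,"spin":0,"grip":0.5},{"x":0.5,"y":0,"z":0,"spin":0,"grip":0.5},{"x":0.5,"y":0,"z":0,"spin":0,"grip":0.5},{"x":0.5,"y":0,"z":0,"spin":0,"grip":0.5},{"x":0.5,"y":0,"z":0,"spin":0,"grip":0.5},{"x":0.5,"y":0,"z":0,"spin":0,"grip":0.5},{"x":0.5,"y":0,"z":0,"spin":0,"grip":0.5},{"x":0,"y":0,"z":0,"spin":0,"grip":0.5}]'
python3 - <<'E'
from h import *
f=grab_frame("side");cv2.imwrite("pics/s2.png",cv2.resize(f["pixels"][170:350,270:510],(800,600)))
E
```

```text
clock: 3.23
eef_pos: [525.2, -219.3, 12.2]
tcp_rot: [-3.141, -0.0, 1.466]
contact_force: [0.3, 0.1, -0.5]
opening: 0.502
grasp_force: 0.0
```

View pics/s2.png

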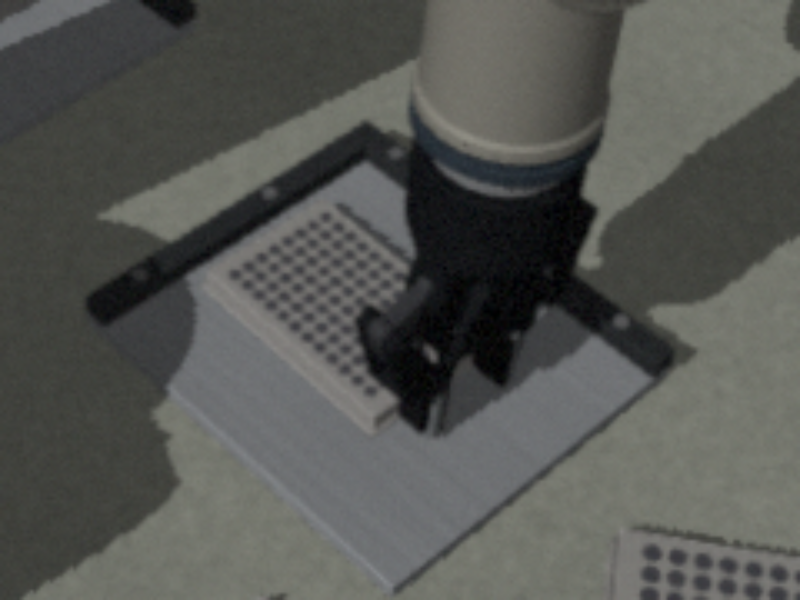

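The plate moves squarely ahead of the fingers, with its left edge a little short of the left bar. I continue gently until the force rises.

```bash
python3 -m jog '[{"x":0.4,"y":0,"z":0,"spin":0,"grip":0.5},{"x":0.4,"y":0,"z":0,"spin":0,"grip":0.5},{"x":0.3,"y":0,"z":0,"spin":0,"grip":0.5},{"x":0,"y":0,"z":0,"spin":0,"grip":0.5}]'
python3 -m jog '[{"x":0.2,"y":0,"z":0,"spin":0,"grip":0.5},{"x":0,"y":0,"z":0,"spin":0,"grip":0.5}]'
python3 -m jog '[{"x":0.2,"y":0,"z":0,"spin":0,"grip":0.5},{"x":0,"y":0,"z":0,"spin":0,"grip":0.5}]'
```

```text
clock: 3.62
eef_pos: [526.4, -208.8, 12.2]
tcp_rot: [-3.141, -0.0, 1.466]
contact_force: [-0.4, 0.3, 0.2]
opening: 0.499
grasp_force: 0.0
clock: 3.78
eef_pos: [527.5, -208.4, 12.6]
tcp_rot: [3.14, 0.002, 1.467]
contact_force: [-0.1, -6.9, -0.4]
opening: 0.502
grasp_force: 3.3
clock: 3.95
eef_pos: [528.5, -208.1, 13.0]
tcp_rot: [3.138, 0.004, 1.468]
contact_force: [-0.4, -16.4, -0.0]
opening: 0.499
grasp_force: 8.2
```

Contact with the left bar shows as 16 N. Next I back off, lift, go round to the near side and turn 90°.

```bash
python3 -m jog '[{"x":-1,"y":0,"z":0,"spin":0,"grip":0.5},{"x":-1.4,"y":0,"z":0,"spin":0,"grip":0.5},{"x":0,"y":0,"z":-3,"spin":0,"grip":0.5},{"x":0,"y":0,"z":-3,"spin":0,"grip":0.5},{"x":0,"y":0,"z":-3,"spin":0,"grip":0.5},{"x":2.5,"y":-1.9,"z":0,"spin":0.12,"grip":0.5},{"x":2.5,"y":-1.9,"z":0,"spin":0.0,"grip":0.5},{"x":2.5,"y":-1.9,"z":0,"spin":0,"grip":0.5},{"x":1.5,"y":-2.2,"z":0,"spin":0,"grip":0.5},{"x":0,"y":0,"z":0,"spin":0.12,"grip":0.5},{"x":0,"y":0,"z":0,"spin":0.12,"grip":0.5},{"x":0,"y":0,"z":0,"spin":0.12,"grip":0.5},{"x":0,"y":0,"z":0,"spin":0.12,"grip":0.5},{"x":0,"y":0,"z":0,"spin":0.12,"grip":0.5},{"x":0,"y":0,"z":0,"spin":0.12,"grip":0.5},{"x":0,"y":0,"z":0,"spin":0.12,"grip":0.5},{"x":0,"y":0,"z":0,"spin":0.12,"grip":0.5},{"x":0,"y":0,"z":0,"spin":0.12,"grip":0.5},{"x":0,"y":0,"z":0,"spin":0.12,"grip":0.5},{"x":0,"y":0,"z":0,"spin":0.12,"grip":0.5}]'
python3 -m jog '[{"x":0,"y":0,"z":0,"spin":0.12,"grip":0.5},{"x":0,"y":0,"z":0,"spin":0.01,"grip":0.5},{"x":0,"y":0,"z":0,"spin":0,"grip":0.5},{"x":0,"y":0,"z":0,"spin":0,"grip":0.5}]'
python3 - <<'E'
from h import *
f=grab_frame("wrist");cv2.imwrite("pics/w3.png",f["pixels"])
E
```

```text
clock: 5.62
eef_pos: [463.8, -126.1, 102.2]
tcp_rot: [-3.141, 0.001, 0.019]
contact_force: [0.4, -0.3, -0.1]
opening: 0.5
grasp_force: 0.0
clock: 5.95
eef_pos: [463.9, -125.9, 102.2]
tcp_rot: [-3.141, 0.0, -0.101]
contact_force: [0.3, 0.1, -0.3]
opening: 0.498
grasp_force: 0.0
```

View pics/w3.png

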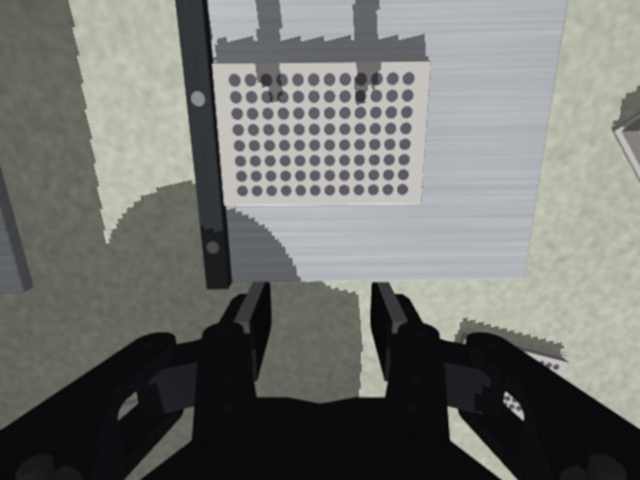

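The plate is square against the left bar, with its near edge at row 205 and columns 225–421. The small decoy is at lower right (510,370).

```bash
python3 - <<'E'
from h import *
s=sense();f=grab_frame("wrist");T=wt(f,s)
print("plate near",tool(cast(f,[(225,205),(421,205)],24.4,T),s),"base edge",tool(cast(f,[(230,284),(525,278)],10,T),s))
print("small",tool(cast(f,[(463,338),(566,360)],12,T),s))
E
```

```text
plate near [[ 29.07425001 -59.29705935  77.8603976 ]
 [ 29.15729239  62.71263668  77.84688134]] base edge [[-29.80620295 -63.57654556  92.27037979]
 [-24.97788217 142.8512265   92.24675467]]
small [[-70.97743907 103.93436248  90.25848981]
 [-88.44240138 180.67185359  90.25281757]]
```

```bash
python3 -m jog '[{"x":0,"y":0,"z":3,"spin":0,"grip":0.5},{"x":0,"y":0,"z":3,"spin":0,"grip":0.5},{"x":0,"y":0,"z":2,"spin":0,"grip":0.5},{"x":0,"y":0,"z":0.9,"spin":0,"grip":0.5},{"x":0,"y":0,"z":0,"spin":0,"grip":0.5},{"x":0.5,"y":0,"z":0,"spin":0,"grip":0.5},{"x":0.5,"y":0,"z":0,"spin":0,"grip":0.5},{"x":0.5,"y":0,"z":0,"spin":0,"grip":0.5},{"x":0.5,"y":0,"z":0,"spin":0,"grip":0.5},{"x":0.5,"y":0,"z":0,"spin":0,"grip":0.5},{"x":0.5,"y":0,"z":0,"spin":0,"grip":0.5},{"x":0.5,"y":0,"z":0,"spin":0,"grip":0.5},{"x":0.5,"y":0,"z":0,"spin":0,"grip":0.5},{"x":0.5,"y":0,"z":0,"spin":0,"grip":0.5},{"x":0.5,"y":0,"z":0,"spin":0,"grip":0.5},{"x":0,"y":0,"z":0,"spin":0,"grip":0.5}]'
python3 -m jog '[{"x":0.3,"y":0,"z":0,"spin":0,"grip":0.5},{"x":0.3,"y":0,"z":0,"spin":0,"grip":0.5},{"x":0,"y":0,"z":0,"spin":0,"grip":0.5}]'
python3 -m jog '[{"x":0.2,"y":0,"z":0,"spin":0,"grip":0.5},{"x":0,"y":0,"z":0,"spin":0,"grip":0.5}]'
python3 -m jog '[{"x":0.2,"y":0,"z":0,"spin":0,"grip":0.5},{"x":0,"y":0,"z":0,"spin":0,"grip":0.5}]'
```

```text
clock: 7.38
eef_pos: [515.3, -131.1, 13.4]
tcp_rot: [3.141, -0.002, -0.104]
contact_force: [0.5, -0.4, -0.7]
opening: 0.503
grasp_force: 0.0
clock: 7.63
eef_pos: [520.4, -131.5, 13.3]
tcp_rot: [3.142, -0.001, -0.104]
contact_force: [0.9, 0.3, -0.2]
opening: 0.497
grasp_force: 0.0
clock: 7.8
eef_pos: [522.0, -131.7, 13.3]
tcp_rot: [3.142, -0.0, -0.104]
contact_force: [0.6, -0.0, -0.4]
opening: 0.499
grasp_force: 0.0
clock: 7.97
eef_pos: [522.2, -131.6, 13.1]
tcp_rot: [-3.141, 0.003, -0.104]
contact_force: [-5.4, 0.0, 5.0]
opening: 0.5
grasp_force: 2.7
```

```bash
python3 -m jog '[{"x":0.2,"y":0,"z":0,"spin":0,"grip":0.5},{"x":0,"y":0,"z":0,"spin":0,"grip":0.5}]'
python3 -m jog '[{"x":-0.5,"y":0,"z":0,"spin":0,"grip":0.5},{"x":-1.5,"y":0,"z":0,"spin":0,"grip":0.5},{"x":-1,"y":0,"z":-3,"spin":0,"grip":0.5},{"x":-1,"y":0,"z":-3,"spin":0,"grip":0.5},{"x":0,"y":0,"z":-3,"spin":0,"grip":0.5},{"x":0,"y":0,"z":-3,"spin":0,"grip":0.5},{"x":0,"y":0,"z":0,"spin":0,"grip":0.5},{"x":0,"y":0,"z":0,"spin":0,"grip":0.5},{"x":0,"y":0,"z":0,"spin":0,"grip":0.5}]'
python3 - <<'E'
from h import *
f=grab_frame("wrist");cv2.imwrite("pics/w4.png",f["pixels"])
E
```

```text
clock: 8.13
eef_pos: [522.3, -131.6, 12.8]
tcp_rot: [-3.141, 0.007, -0.104]
contact_force: [-11.6, -0.3, 7.7]
opening: 0.5
grasp_force: 5.4
clock: 8.88
eef_pos: [485.9, -127.9, 133.1]
tcp_rot: [3.142, -0.001, -0.104]
contact_force: [0.0, -0.1, -0.2]
opening: 0.503
grasp_force: 0.0
```

View pics/w4.png

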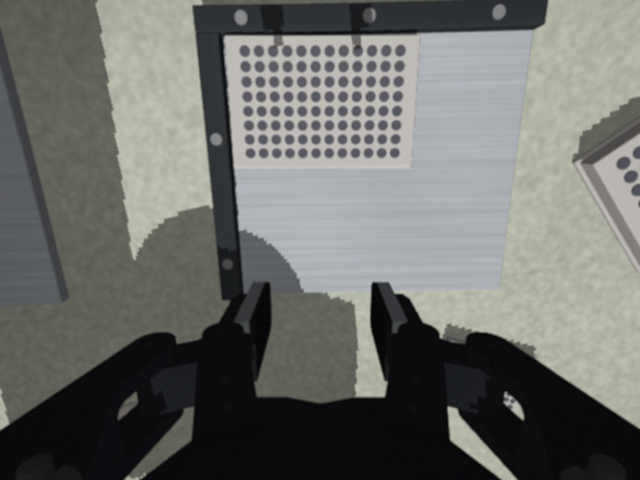

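The plate is in the corner: its far edge meets the far bar at row 35 and its left edge meets the left bar at column 230. It is square to the bars, and the gripper is clear of it.

```bash
python3 -c "
from rig import *
print(sign_off())"
```

```text
the job is handed in; nothing more can be done
None
```

The plate was slid home into the corner against the far and left stops and released, never lifted; the block was not touched, and the job is handed in (no verdict was shown).

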